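# Complete the wheel-nut set in the six-well carrier

### The job

Three of the six wells in the grey carrier still lack their wheel nut: take the three domed wheel nuts standing on the plywood board and set one in each empty well, so that all six wells hold exactly one nut each, standing upright, dome up, on the well's floor. Leave the bush, the washer and the other tools where they are.

Things in the scene. Friction and masses are not known exactly. Their poses are not given: they have to be found in the camera images.
- carrier: dark grey plastic carrier, a slab 146 x 216 x 16 mm (x, y, z), fixed to the table, with six square wells in two rows of three, 70 mm apart both ways. Origin: centre of its underside; z up. Each well is 54 x 54 mm and 10 mm deep; its floor is 6 mm above the table and the carrier's top (the rims) 16 mm. Three wells hold a nut at the start, three are empty: a well is empty if no nut stands near its centre
- carrier_hole0 (a point): centre of the mouth of well 0 of the carrier, level with the carrier's top, 16 mm above the table
- carrier_hole1 (a point): centre of the mouth of well 1 of the carrier, level with the carrier's top, 16 mm above the table
- carrier_hole2 (a point): centre of the mouth of well 2 of the carrier, level with the carrier's top, 16 mm above the table
- carrier_hole3 (a point): centre of the mouth of well 3 of the carrier, level with the carrier's top, 16 mm above the table
- carrier_hole4 (a point): centre of the mouth of well 4 of the carrier, level with the carrier's top, 16 mm above the table
- carrier_hole5 (a point): centre of the mouth of well 5 of the carrier, level with the carrier's top, 16 mm above the table
- nut0_center (a point): domed (closed-end) steel wheel nut, 40 mm tall, upright: a hexagonal prism 22 mm across flats from its foot to 28 mm up, then a round dome. This point is on its axis, 20 mm above its foot; z along the axis towards the dome, x square to one pair of flats (the other flats at 60 and 120 degrees). About 70 g. All six nuts are alike; three stand in wells and three on the plywood board, which ones varies
- nut1_center (a point): domed (closed-end) steel wheel nut, 40 mm tall, upright: a hexagonal prism 22 mm across flats from its foot to 28 mm up, then a round dome. This point is on its axis, 20 mm above its foot; z along the axis towards the dome, x square to one pair of flats (the other flats at 60 and 120 degrees). About 70 g. All six nuts are alike; three stand in wells and three on the plywood board, which ones varies
- nut2_center (a point): domed (closed-end) steel wheel nut, 40 mm tall, upright: a hexagonal prism 22 mm across flats from its foot to 28 mm up, then a round dome. This point is on its axis, 20 mm above its foot; z along the axis towards the dome, x square to one pair of flats (the other flats at 60 and 120 degrees). About 70 g. All six nuts are alike; three stand in wells and three on the plywood board, which ones varies
- nut3_center (a point): domed (closed-end) steel wheel nut, 40 mm tall, upright: a hexagonal prism 22 mm across flats from its foot to 28 mm up, then a round dome. This point is on its axis, 20 mm above its foot; z along the axis towards the dome, x square to one pair of flats (the other flats at 60 and 120 degrees). About 70 g. All six nuts are alike; three stand in wells and three on the plywood board, which ones varies
- nut4_center (a point): domed (closed-end) steel wheel nut, 40 mm tall, upright: a hexagonal prism 22 mm across flats from its foot to 28 mm up, then a round dome. This point is on its axis, 20 mm above its foot; z along the axis towards the dome, x square to one pair of flats (the other flats at 60 and 120 degrees). About 70 g. All six nuts are alike; three stand in wells and three on the plywood board, which ones varies
- nut5_center (a point): domed (closed-end) steel wheel nut, 40 mm tall, upright: a hexagonal prism 22 mm across flats from its foot to 28 mm up, then a round dome. This point is on its axis, 20 mm above its foot; z along the axis towards the dome, x square to one pair of flats (the other flats at 60 and 120 degrees). About 70 g. All six nuts are alike; three stand in wells and three on the plywood board, which ones varies
- board: plywood offcut 165 x 235 x 6 mm, fixed to the table; the three loose nuts, the bush and the washer stand on it, about 75 mm apart. Origin: centre of its underside; x, y along its sides
- bush: round steel tube, 28 mm across, 15 mm bore, 30 mm tall, standing on the board; not a nut, to be left. Origin: centre of its underside
- washer: flat steel washer, 40 mm across, 5 mm thick, lying on the board; to be left. Origin: centre of its underside
- pump_head: chrome pump head, 46 mm tall, 80 mm long, standing on the table to the left of the carrier; to be left. Origin: its underside, on its upright barrel's axis
- jar: jar, 60 mm across, 85 mm tall, beyond the carrier and the board; to be left. Origin: centre of its underside
- lever: purple plastic tyre lever, about 135 mm long and 8 mm thick, lying on the table to the right of the board; to be left
- wrench: steel wrench lying on the table to the left of the carrier; to be left
Mind the look-alikes: they are no part of the job. Leave any purple or yellow look-alike of the part that bears nut0_center alone.

How it is judged:
At the end, for the whole second after the job is handed in: Every well has exactly one nut within 25 mm of its centre (anywhere inside the well), each nut upright within 0.2 rad and standing on the well floor (its centre 26 mm above the carrier's underside, within 5 mm) (angle between each of nut0_center, nut1_center, nut2_center, nut3_center, nut4_center, nut5_center's own z axis and vertical below 0.2 rad and z of nut0_center in the frame of carrier between 0.021 and 0.031 m and z of nut1_center in the frame of carrier between 0.021 and 0.031 m and z of nut2_center in the frame of carrier between 0.021 and 0.031 m and z of nut3_center in the frame of carrier between 0.021 and 0.031 m and z of nut4_center in the frame of carrier between 0.021 and 0.031 m and z of nut5_center in the frame of carrier between 0.021 and 0.031 m and horizontal distance between any of nut0_center, nut1_center, nut2_center, nut3_center, nut4_center, nut5_center and carrier_hole0 below 0.025 m and horizontal distance between any of nut0_center, nut1_center, nut2_center, nut3_center, nut4_center, nut5_center and carrier_hole1 below 0.025 m and horizontal distance between any of nut0_center, nut1_center, nut2_center, nut3_center, nut4_center, nut5_center and carrier_hole2 below 0.025 m and horizontal distance between any of nut0_center, nut1_center, nut2_center, nut3_center, nut4_center, nut5_center and carrier_hole3 below 0.025 m and horizontal distance between any of nut0_center, nut1_center, nut2_center, nut3_center, nut4_center, nut5_center and carrier_hole4 below 0.025 m and horizontal distance between any of nut0_center, nut1_center, nut2_center, nut3_center, nut4_center, nut5_center and carrier_hole5 below 0.025 m); the robot touches nothing.
It fails at once if the bush or the washer is shifted by more than 25 mm (distance of any of bush, washer from where it was at the start of the episode above 0.025 m).
It fails at once if the pump head, jar, tyre lever or wrench is shifted by more than 25 mm (distance of any of pump_head, jar, lever, wrench from where it was at the start of the episode above 0.025 m).
It also fails if it takes over 64 s, if anything falls off the work surface, if the arm or the gripper's body presses on something with over 40 N, if the wrist force passes 120 N, or if a joint passes its speed limit or range.

### The arm

A 7-joint arm with a two-finger parallel gripper is mounted at the origin on the work surface. World frame = base frame: x ahead of the robot, y to its left, z up, the work surface at z = 0. Lengths are in m, angles in rad, forces in N, time in s.
With the tool pointing down it reaches from about 0.425 to 0.925 m from the base axis. Payload 6.8 kg.
Tool frame: the origin (TCP) lies on the front face of the gripper's body, between the roots of the fingers; the fingertips stand 73 mm ahead of it and the grasp point (between the pads) lies 54 mm ahead of it (env.nose_length is the distance from the TCP to the fingertips, in m); z points along the fingers, y is the line along which they close (so a half turn about z gives the same grasp; the last joint's range is limited). The gripper opens to 85 mm and grips with 20 to 120 N. Pads are 22 mm wide; open, the fingers measure 114 mm over their backs; the gripper's body (76 mm by 85 mm) begins 54 mm behind the grasp point. The pads swing forward as they close: fully open they stand 13 mm farther back than shut.
Start: joints at [-1.335, 0.477, 0.022, 1.555, -0.011, 1.109, -0.083], TCP at [0.228, 0.636, 0.304] pointing down, gripper open.
Joint ranges: [-2.96, 2.96], [-0.34, 2.1], [-1.41, 1.46], [0.24, 2.44], [-1.37, 4.51], [0.17, 1.92], [-2.96, 2.96]. Speed limits (rad/s): [2.39, 2.39, 3.14, 3.14, 3.14, 3.14, 3.14].

### API

Orientations are given as a unit quaternion [w, x, y, z].
In Python, from cell import env, kin, camera, calibration, job gives the robot as it stands. The module is installed in compiled form; this text tells all that it offers. Calls block until the motion is done:
- env.reach(position, orientation): joint-space move of the TCP to a pose.
- env.movel(position, velocity=0.15, rot=None, stop_force=None): straight line of the TCP; rot=None keeps the orientation; velocity is the mean speed in m/s. With stop_force (N) it stops when the force on the tool has changed by that much, and returns True; else False.
- env.goto_joints(angles): joint-space move.
- env.grip(opening, f_grip=None): finger opening in m; f_grip is the grip in N (None keeps the last); returns when the fingers have stopped.
- env.dwell(seconds).
- kin.inverse_kinematics(position, orientation): joint angles nearest the present ones, or None.
- env.get_state(): the state.
- camera(name): name is "scene" or "side" or "wrist"; returns (picture, depth): 420x560x3 uint8, blue, green, red; 420x560 float32, m along the optical axis (not along the pixel's ray), 0 where there is no reading.
- calibration(name): a dict with "fx", "fy", "cx", "cy" (pixels), "rvec" (rotation vector, rad) and "tvec" (3), from world to camera coordinates, as OpenCV has them. Camera axes: x right, y down, z forward; pixel columns grow to the right and rows downward; lengths in m; the calibration is good to about 2 mm. A picture is of the moment at which its call begins: read the wrist's pose just before it. calibration takes no time and is no camera call; for the wrist camera it gives the pose at the moment of the call.
A pose or a line that the arm cannot do raises env.PlanningError and nothing moves.
- job.job_done(): hands the job in; it is judged then, once.
The state is a dict: "time": time; "qpos": joint angles; "joint_velocities": joint speeds; "joint_torque": joint torques, N m; "tcp_pos": TCP position; "orientation": TCP orientation; "force": force on the tool from outside, world axes, zero at the start; "torque": the same for the moment, N m; "opening": finger opening in m; "gripper_force": force on a finger pad.
Only numpy, scipy, OpenCV 4.12 (cv2) and the standard library are available. Lean on these libraries where they do the work, as an engineer would, in place of code of your own. Each camera call takes 0.05 s, during which the arm holds its last target. There are 200 camera calls.

## Working session

There is one attempt and no reset: what is moved stays moved. The work goes in short steps, each a Python script; the robot and the scene stay as the last script left them, time stands still between calls to the robot, and variables do not carry over. Pictures are saved under pics/ and viewed, at most 10 in all, crops included, and the job is handed in when it is done.

```bash
mkdir -p pics
cat > h.py <<'E'
import numpy as np, cv2
from cell import env, kin, camera, calibration, job
def pts(name):
    c=calibration(name); im,d=camera(name)
    R=cv2.Rodrigues(np.array(c["rvec"],float))[0]; t=np.array(c["tvec"],float).ravel()
    v,u=np.mgrid[:420,:560]
    P=np.stack([(u-c["cx"])/c["fx"]*d,(v-c["cy"])/c["fy"]*d,d],-1)
    W=(P-t)@R; W[d==0]=np.nan
    return im,d,W
E
python3 - <<'E'
from h import *
for n in("scene","side"):
    im,d,W=pts(n); np.save(n+'W.npy',W); cv2.imwrite(f'pics/{n}0.png',im)
    c=calibration(n);R=cv2.Rodrigues(np.array(c["rvec"],float))[0];print(n,-R.T@np.array(c["tvec"]).ravel(),R[2],c["fx"])
s=env.get_state();print(s["time"],s["orientation"],s["tcp_pos"],s["opening"])
E
```

```text
scene [ 1.68454222 -0.15262746  0.82943583] [-0.81175866  0.09417046 -0.57635042] 500.9557066263532
side [-0.16554455  0.66808113  0.69298986] [ 0.60887466 -0.58994691 -0.53031527] 494.3414198414482
0.1 [-7.29757928e-05  1.71055063e-01  9.85261134e-01 -8.11259734e-04] [0.22739965 0.6351146  0.30302073] 0.08544079243032925
```

View pics/scene0.png

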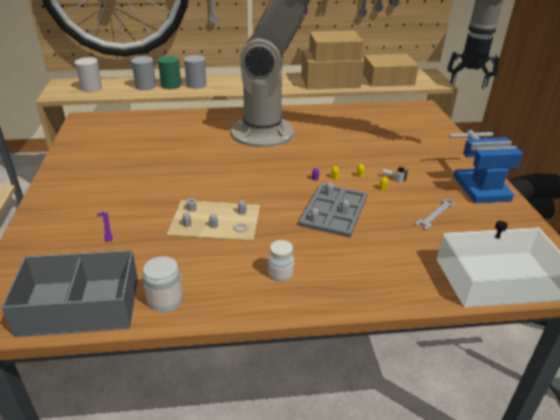

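View pics/side0.png

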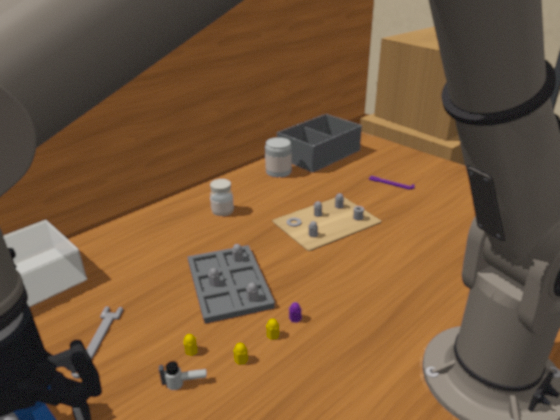

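The scene view shows the board at (215,219), with candidates at (191,205), (186,219), (213,220) and (241,207), plus the washer at (240,228). The carrier's nuts are at (330,188), (345,206) and (315,214). The purple and yellow look-alikes at (316,174), (335,172), (361,171) and (384,184) are to be ignored. (191,205) looks flat-topped, so it is probably the bush. I'll check this by height and with a crop.

Run:
```python
from h import *
ims=[]
for n,(x,y,w,h) in (("scene",(160,160,220,80)),("side",(180,180,220,150))):
    W=np.load(n+'W.npy'); im=cv2.imread(f'pics/{n}0.png'); z=W[...,2]
    print(n)
    sub=np.zeros(z.shape,bool); sub[y:y+h,x:x+w]=1
    m=(sub&(z>.024)&(z<.07)).astype(np.uint8)
    k,l,st,_=cv2.connectedComponentsWithStats(m)
    for i in range(1,k):
        if st[i,4]<8: continue
        p=W[l==i]; print(st[i],'mean',p.mean(0).round(4),'mid',((p.min(0)+p.max(0))/2).round(4),'zmax',p[:,2].max().round(4))
    hsv=cv2.cvtColor(im,cv2.COLOR_BGR2HSV)
    # carrier: top plane z~.016 grey
    c=(sub&(z>.011)&(z<.022)&(hsv[...,1]<70)&(hsv[...,2]<140)).astype(np.uint8)
    k,l,st,_=cv2.connectedComponentsWithStats(c); i=1+np.argmax(st[1:,4]); 
    p=W[l==i]; print('carrier',len(p),p[:,2].mean(),cv2.minAreaRect(p[:,:2].astype(np.float32)*1000), st[i])
    ims.append(cv2.resize(im[y:y+h,x:x+w],None,fx=3.6,fy=3.6,interpolation=cv2.INTER_CUBIC)[:, :790])
o=np.vstack(ims); o=cv2.resize(o,None,fx=.7,fy=.7); cv2.imwrite('pics/crop.png',o); print(o.shape)
```

```text
scene
[357 165   8   7  40] mean [0.3452 0.2818 0.0316] mid [0.3432 0.2841 0.0323] zmax 0.0404
[332 167   7   7  40] mean [0.35   0.1978 0.0318] mid [0.3499 0.1983 0.0329] zmax 0.0409
[312 168   8   7  39] mean [0.352  0.1351 0.0321] mid [0.3514 0.1369 0.0329] zmax 0.0415
[325 183   9  10  57] mean [0.4535 0.1586 0.0358] mid [0.4539 0.1595 0.0355] zmax 0.0469
[186 199  10   9  72] mean [ 0.4929 -0.2484  0.0312] mid [ 0.492  -0.2485  0.0316] zmax 0.0391
[238 201   9   9  63] mean [ 0.5253 -0.1051  0.0357] mid [ 0.5225 -0.1044  0.0365] zmax 0.0481
[341 200   9  10  66] mean [0.5487 0.1841 0.0357] mid [0.5472 0.1861 0.0357] zmax 0.0473
[310 209   9   9  64] mean [0.5818 0.09   0.0355] mid [0.5807 0.091  0.0363] zmax 0.0484
[182 213   9   9  67] mean [ 0.5686 -0.2586  0.0356] mid [ 0.5676 -0.2589  0.036 ] zmax 0.0472
[209 214   9  10  70] mean [ 0.5819 -0.1864  0.0356] mid [ 0.5804 -0.1862  0.0355] zmax 0.0471
carrier 1140 0.015233329605675923 ((526.244384765625, 159.94229125976562), (147.74000549316406, 224.3165283203125), 63.199485778808594) [ 299  184   68   51 1140]
side
[210 189  23
[... 382 characters left out ...]
 79] mean [ 0.5148 -0.0984  0.0354] mid [ 0.5173 -0.0987  0.0353] zmax 0.0464
[232 244  11  12  93] mean [0.5701 0.0979 0.0357] mid [0.5721 0.0961 0.0358] zmax 0.0476
[208 268  11  12 107] mean [0.5379 0.191  0.0361] mid [0.5414 0.1883 0.036 ] zmax 0.0471
[246 282  12  13 124] mean [0.4425 0.1658 0.0358] mid [0.4452 0.1646 0.0355] zmax 0.0469
[289 302  12  12 105] mean [0.3421 0.1419 0.0323] mid [0.3446 0.1393 0.0319] zmax 0.0396
[266 318  13  12 116] mean [0.3405 0.2047 0.0324] mid [0.3412 0.2023 0.0326] zmax 0.0411
carrier 2022 0.015052320831128084 ((524.5909423828125, 163.09893798828125), (146.28024291992188, 220.3638916015625), 63.067474365234375) [ 188  246   86   74 2022]
(580, 553, 3)
```

View pics/crop.png

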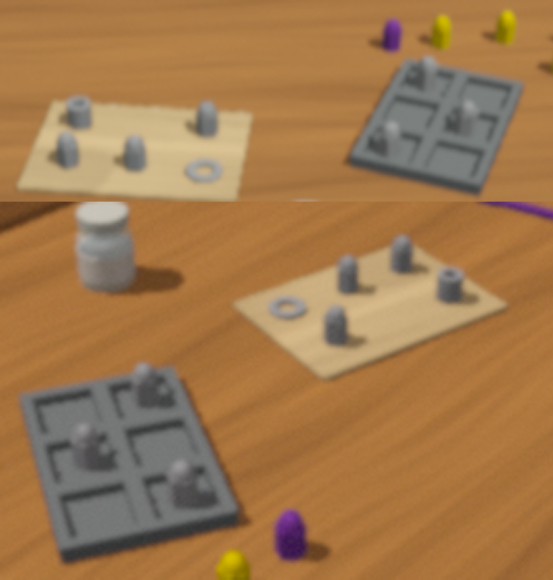

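The crop confirms it: the open-topped bush is at crop (79,110), which is scene (191,205), zmax 38 mm. The three domed loose nuts have tops at about 47 mm, at scene (186,219), (213,220) and (241,207). Empty wells by position are roughly (0.510,0.130), (0.479,0.224) and (0.604,0.161). Next are overhead wrist views to get exact centres and the hex yaw.

```bash
cat >> h.py <<'E'
def down(deg):
    a=np.radians(deg)/2; return [0,float(np.cos(a)),float(np.sin(a)),0]
E
python3 - <<'E'
from h import *
for n,p,y in (("wc",[.525,.16,.32],107),("wb",[.54,-.18,.32],72)):
    env.reach(p,down(y)); im,d,W=pts("wrist"); np.save(n+'.npy',W); cv2.imwrite(f'pics/{n}.png',im)
    s=env.get_state(); print(s["time"],s["tcp_pos"].round(4) if hasattr(s["tcp_pos"],'round') else s["tcp_pos"],np.round(s["qpos"],2),calibration("wrist")["fx"])
a=cv2.resize(np.hstack([cv2.imread('pics/wc.png'),cv2.imread('pics/wb.png')]),None,fx=.71,fy=.71,interpolation=cv2.INTER_AREA)
cv2.imwrite('pics/w2.png',a)
E
```

```text
2.1667 [0.5248 0.1616 0.3198] [-0.81  0.27  0.48  1.87 -0.14  1.04  0.03] 298.65527145198854
3.5 [ 0.5407 -0.1778  0.3197] [-0.39  0.35  0.77  1.83 -0.28  1.07  0.17] 298.65527145198854
```

View pics/w2.png

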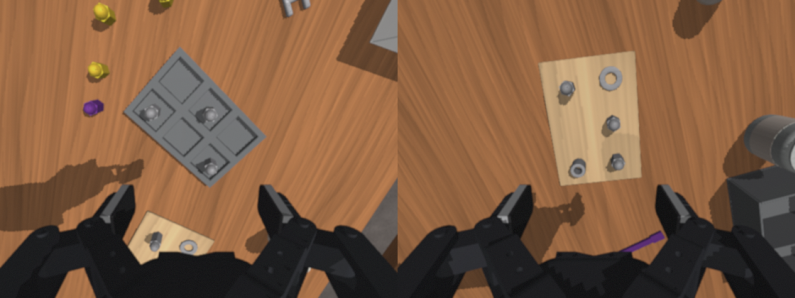

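Wrist views: the left half shows the carrier centred near (195,118) with nuts at (152,112), (210,114) and (209,168). The right half shows the board with nuts at (567,90), (612,124) and (617,162), the bush at (577,168) and the washer at (610,78). Now I'll measure precisely and take close looks above each loose nut for yaw.

```bash
cat >> h.py <<'E'
def comps(W,lo,hi,c,r,amin=20):
    z=W[...,2]; m=((z>lo)&(z<hi)&(np.hypot(W[...,0]-c[0],W[...,1]-c[1])<r)).astype(np.uint8)
    k,l,st,_=cv2.connectedComponentsWithStats(m)
    return [(W[l==i],st[i]) for i in range(1,k) if st[i,4]>=amin]
E
python3 - <<'E'
from h import *
W=np.load('wc.npy')
(p,st)=max(comps(W,.0115,.02,(.5255,.161),.16),key=lambda q:len(q[0]))
print('carrier',cv2.minAreaRect((p[:,:2]*1000).astype(np.float32)),np.median(p[:,2]))
for p,st in comps(W,.025,.06,(.5255,.161),.14): print('cn',p.mean(0).round(4),p[:,2].max(),p[p[:,2]>p[:,2].max()-.008].mean(0).round(4),st)
W=np.load('wb.npy')
for p,st in comps(W,.018,.06,(.53,-.18),.15): print('bn',p.mean(0).round(4),p[:,2].max(),p[p[:,2]>p[:,2].max()-.008].mean(0).round(4),st)
c=calibration("wrist");R=cv2.Rodrigues(np.array(c["rvec"],float))[0];print(-R.T@np.array(c["tvec"]).ravel(),R)
E
```

```text
carrier ((525.19873046875, 161.33145141601562), (146.4375457763672, 217.0606689453125), 62.984588623046875) 0.015361041713658666
cn [0.4469 0.1634 0.0391] 0.04633259491127256 [0.4461 0.1624 0.0427] [203 148  21  21 323]
cn [0.5402 0.1885 0.0396] 0.04651415728654528 [0.5408 0.1876 0.043 ] [286 152  21  19 304]
cn [0.5717 0.0968 0.0384] 0.04658183692366192 [0.5726 0.095  0.0428] [288 227  18  20 272]
bn [ 0.5186 -0.1038  0.0391] 0.04676530577074554 [ 0.5178 -0.104   0.0429] [227 113  23  22 352]
bn [ 0.5735 -0.1823  0.038 ] 0.046920879602309375 [ 0.5736 -0.1841  0.043 ] [295 163  19  22 327]
bn [ 0.5611 -0.2533  0.0365] 0.046722132381742915 [ 0.5609 -0.2559  0.043 ] [301 218  20  22 318]
bn [ 0.4884 -0.2447  0.0315] 0.03712203976500634 [ 0.4881 -0.2455  0.0344] [244 225  21  25 378]
[ 0.56450689 -0.10273412  0.38939857] [[ 9.52023264e-01 -3.06025543e-01 -2.68503593e-04]
 [-2.91477129e-01 -9.07030816e-01  3.03868693e-01]
 [-9.32351227e-02 -2.89211802e-01 -9.52713884e-01]]
```

Run:
```python
from h import *
N=[(.518,-.104),(.5736,-.184),(.561,-.2555)]
for i,n in enumerate(N):
    env.reach([n[0],n[1],.2],down(72)); im,d,W=pts("wrist"); np.save(f'n{i}.npy',W)
    x,y,w,h=180,110,200,200
    cv2.imwrite(f'pics/n{i}.png',im)
    c=calibration("wrist"); 
    G=cv2.GaussianBlur(np.nan_to_num(W).astype(np.float32),(3,3),0)
    du=np.roll(G,-2,1)-np.roll(G,2,1); dv=np.roll(G,-2,0)-np.roll(G,2,0)
    nr=np.cross(du,dv); nr/=np.linalg.norm(nr,axis=-1,keepdims=True)+1e-12
    z=W[...,2]; near=np.hypot(W[...,0]-n[0],W[...,1]-n[1])<.018
    m=near&(z>.010)&(z<.032)&(abs(nr[...,2])<.35)
    a=np.arctan2(nr[m][:,1],nr[m][:,0]); e=np.exp(6j*a).mean()
    t=W[near&(z>.040)]; 
    v,u=np.nonzero(near&(z>.01))
    print(i,m.sum(),'yaw',np.degrees(np.angle(e))/6,abs(e),'top',t.mean(0).round(4),t[:,2].max(),'px',u.mean(),v.mean(),env.get_state()["time"])
    cv2.imwrite(f'pics/nc{i}.png',cv2.resize(im[int(v.mean())-30:int(v.mean())+30,int(u.mean())-30:int(u.mean())+30],(260,260),interpolation=cv2.INTER_CUBIC))
cv2.imwrite('pics/nc.png',np.hstack([cv2.imread(f'pics/nc{i}.png') for i in range(3)]))
```

```text
0 178 yaw 0.6304398 0.62912065 top [ 0.5216 -0.0935  0.2034] 0.22198764639196594 px 274.6627434496287 367.2715426649853 4.175
1 159 yaw -10.922637 0.45835915 top [ 0.577  -0.1757  0.2041] 0.22255334394123744 px 274.1014166556335 367.69866278300015 4.7
2 181 yaw 21.276571 0.6296307 top [ 0.5639 -0.2461  0.2031] 0.2213286856398881 px 278.01158093186103 367.49192028009696 5.1417
```

View pics/nc.png

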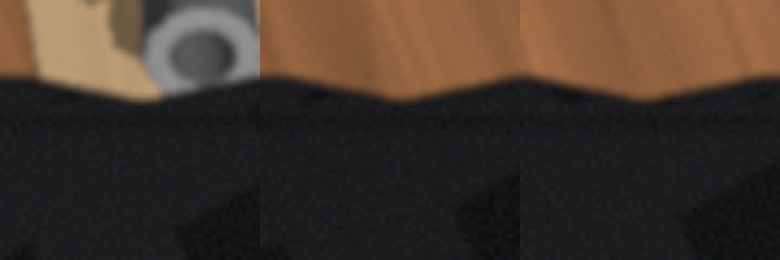

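The crops landed on the gripper body because I set no upper z bound. I'll redo this offline from the saved data.

Run:
```python
from h import *
N=[(.518,-.104),(.5736,-.184),(.561,-.2555)]; o=[]
for i,n in enumerate(N):
    W=np.load(f'n{i}.npy'); im=cv2.imread(f'pics/n{i}.png'); z=W[...,2]
    near=(np.hypot(W[...,0]-n[0],W[...,1]-n[1])<.02)&(z>.010)&(z<.06)
    v,u=np.nonzero(near); U,V=int(u.mean()),int(v.mean())
    t=W[near&(z>.042)]; c=t.mean(0)
    w=W[near&(z>.014)&(z<.031)]; q=w[:,:2]-c[:2]
    for k in (2,3,4):  # local line direction from neighbours in xy
        tree=None
    D=np.linalg.norm(q[:,None]-q[None],axis=-1); e=0
    for j in range(len(q)):
        nb=q[D[j]<.005]
        if len(nb)<8: continue
        s,vv=np.linalg.eigh(np.cov(nb.T)); 
        if s[0]<.12*s[1]: e+=np.array([np.exp(6j*np.arctan2(vv[1,0],vv[0,0])),1])
    A=np.degrees(np.angle(e[0]))/6
    ext=[np.ptp(W[near&(z<.033)][:,:2]@[np.cos(np.radians(A+g)),np.sin(np.radians(A+g))]).round(4) for g in (0,60,120,30,90,150)]
    print(i,'top',c.round(4),t[:,2].max(),len(w),'yaw',A,abs(e[0])/e[1].real,'ext',ext,(U,V))
    cr=cv2.resize(im[V-25:V+25,U-25:U+25],(260,260),interpolation=cv2.INTER_CUBIC)
    o.append(cr)
cv2.imwrite('pics/nd.png',np.hstack(o))
cc=calibration("wrist");R=cv2.Rodrigues(np.array(cc["rvec"],float))[0];print('image right = world',R[0].round(2))
```

```text
0 top [ 0.5172 -0.1034  0.044 ] 0.046351279024335994 139 yaw -1.3889226467865277 0.5963708566934857 ext [np.float64(0.0221), np.float64(0.0229), np.float64(0.022), np.float64(0.0244), np.float64(0.0252), np.float64(0.0249)] (274, 205)
1 top [ 0.5738 -0.1843  0.044 ] 0.046516931533762365 126 yaw -12.166630051718807 0.714752651457047 ext [np.float64(0.0218), np.float64(0.0221), np.float64(0.0218), np.float64(0.0245), np.float64(0.0205), np.float64(0.0244)] (274, 203)
2 top [ 0.5612 -0.2571  0.0439] 0.04667313427485894 140 yaw 22.51966021632849 0.5754913865681027 ext [np.float64(0.0222), np.float64(0.0223), np.float64(0.0222), np.float64(0.0251), np.float64(0.025), np.float64(0.0254)] (277, 206)
image right = world [ 0.95 -0.31  0.  ]
```

View pics/nd.png

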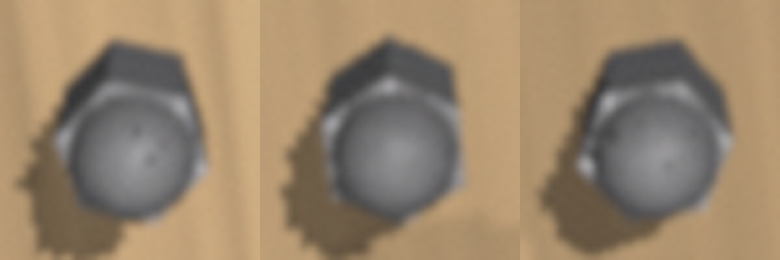

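Crops: three steel hex nuts with domes, each centred near (130,150) in its tile. The widths across flats (22 mm) and corners (25 mm) confirm the yaws. Now I'll place the first nut.

```bash
cat >> h.py <<'E'
NUT=[(.5174,-.1037,89.5),(.5737,-.1842,78.5),(.5612,-.2567,52)]
C=np.array([.5252,.1613]); e1=np.array([np.cos(np.radians(63)),np.sin(np.radians(63))]); e2=np.array([-e1[1],e1[0]])
WELL=[C-.035*e1,C+.035*e1+.07*e2,C+.035*e1-.07*e2]
def pick(i):
    x,y,a=NUT[i]; env.grip(.05)
    env.reach([x,y,.16],down(a)); print('hit',env.movel([x,y,.091],.1,stop_force=15))
    env.grip(.0,40); s=env.get_state(); print('grip',s["opening"],s["gripper_force"],np.round(s["tcp_pos"],4))
    env.movel([x,y,.18],.2); print('lifted',env.get_state()["opening"])
def place(j,a):
    x,y=map(float,WELL[j]); env.reach([x,y,.18],down(a)); env.movel([x,y,.105],.15)
    print('touch',env.movel([x,y,.0895],.04,stop_force=6)); s=env.get_state(); print('z',np.round(s["tcp_pos"],4),s["opening"])
    env.grip(.04); env.movel([x,y,.18],.2); print('t',env.get_state()["time"])
E
python3 - <<'E'
from h import *
print(np.round(WELL,4)); pick(0); place(0,107)
env.dwell(.1); im,d,W=pts("wrist"); cv2.imwrite('pics/p0.png',im)
for p,st in comps(W,.025,.06,C,.14): print(p[p[:,2]>p[:,2].max()-.004].mean(0).round(4),p[:,2].max())
E
```

```text
[[0.5093 0.1301]
 [0.4787 0.2243]
 [0.6035 0.1607]]
hit False
grip 0.02117093304894818 39.455489153042436 [ 0.5178 -0.1037  0.0917]
lifted 0.020861947690076432
touch True
z [0.5098 0.1304 0.0914] 0.021128408947309652
t 10.9583
[0.4456 0.1615 0.0443] 0.046761060265146585
[0.5408 0.1869 0.0444] 0.04699243996721728
[0.5098 0.1306 0.0444] 0.04705041533318506
[0.5812 0.1012 0.0329] 0.03453366731584736
```

The first nut stands in its well: gripper opening 21 mm, touched down at grasp height, top at 47 mm at the centre. Next, the other two.

Run:
```python
from h import *
pick(1); place(2,107)
pick(2); place(1,107)
env.reach([.525,.16,.32],down(107)); env.dwell(.2); im,d,W=pts("wrist"); cv2.imwrite('pics/final.png',im)
for p,st in comps(W,.025,.06,C,.14):
    c=p[p[:,2]>p[:,2].max()-.005].mean(0); q=c[:2]-C
    print(c.round(4),p[:,2].max().round(4),'carrier mm',(q@e1*1000).round(1),(q@e2*1000).round(1))
im,d,W=pts("scene"); cv2.imwrite('pics/final_s.png',im)
for p,st in comps(W,.018,.06,(.53,-.18),.15): print('board',p.mean(0).round(4))
```

```text
hit False
grip 0.021014270779486886 39.76025228505023 [ 0.5742 -0.1844  0.0918]
lifted 0.020932022513356643
touch True
z [0.604  0.161  0.0915] 0.02053991000703124
t 17.6333
hit False
grip 0.020735275531071722 39.649173715151846 [ 0.5616 -0.2569  0.0918]
lifted 0.020602708764137393
touch True
z [0.4793 0.2247 0.0916] 0.0207902365925998
t 24.9667
[0.4797 0.224  0.0437] 0.0461 carrier mm 35.2 69.0
[0.4458 0.1618 0.0439] 0.047 carrier mm -35.6 70.9
[0.5412 0.1873 0.044 ] 0.0466 carrier mm 30.4 -2.4
[0.5101 0.131  0.0437] 0.0464 carrier mm -33.8 -0.3
[0.6037 0.1609 0.0438] 0.0465 carrier mm 35.3 -70.1
[0.5734 0.0941 0.044 ] 0.0469 carrier mm -38.1 -73.4
board [ 0.4942 -0.248   0.0294]
```

View pics/final.png

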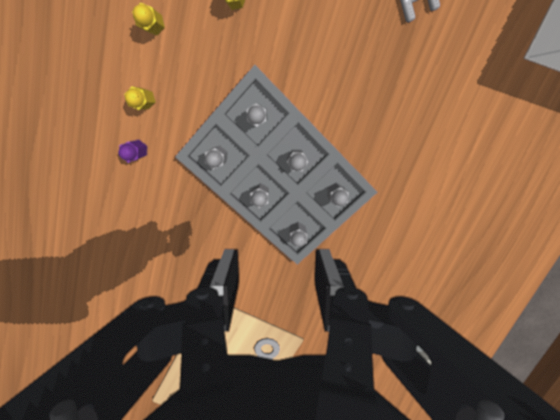

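The view shows one upright nut in each of the six wells, at (257,115), (213,158), (298,161), (259,198), (340,196) and (299,238). All tops are at 46–47 mm and all nuts are within 6 mm of their well centres. The bush and washer remain on the board. Handing in.

```bash
python3 -c "
from h import *
print(job.job_done(), env.get_state()['time'])"
```

```text
the job is handed in; nothing more can be done
the job is handed in; nothing more can be done
```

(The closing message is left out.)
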